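Close the loaded tube carrier and hold its lid with the hinge holes in line

TASK

Close up the loaded tube carrier for a colleague who will slip in the hinge pin: first push the tube tray fully home, then take the lid by its grip and set it on the box with its hinge knuckle between the box's two knuckles. Press it down flat on the rim against the spring plungers so that the holes line up, and finish while still holding it there, without letting go; leave the pin, the tube rack and the jar where they are.

Things in the scene. Friction and masses are not known exactly. Their poses are not given: they have to be found in the camera images.
- box: Grey sample carrier box, fixed to the bench: 180 mm deep (x) x 160 wide (y) x 100 high, walls 10 mm, open on top and in front (-x), where the tube tray slides in. Origin: centre of its underside, on the bench; x towards its hinged back, y along the hinge line, z up. With the lid pressed down on the rim (lid underside 100 mm above the bench) the hinge holes line up in height.
- box_bore (a point): Middle of the box's hinge line, on the bore axis (along y), 105 mm behind (+x) the box centre, 111 mm above the bench; axes as the box's. Left and right of it stand the box's two steel knuckles, 22 mm outer diameter, 30 mm long, bore 12 mm, tops 122 mm above the bench; the gap between them is 36 mm, centred here, open from above.
- tray (a joint): How far the tube tray of the box is pulled out towards -x of the box (m): 0 is fully home (front panel against the box), up to 0.075. It slides with about 2 N of friction and stays where it is left; push it home on its front panel.
- tray_front (a point): Middle of the outer face of the tray's white upright front panel (160 mm wide, from 4 to 96 mm above the bench), 65 mm above the bench; moves with the tray. With the tray home it lies 102 mm in front (-x) of the box centre. The tubes, purple and orange caps, are fixed in the tray and stay below the rim.
- plungers (a joint): How far the four sprung steel plungers in the box rim (at x = +-75, y = +-75 mm of the box) are pushed down (m): 0 standing 6 mm proud of the rim, 0.006 flush. A lid merely laid on them lies 6 mm too high. Together they push up with 5 N at first, 8.5 N when flush.
- lid: Loose lilac lid lying flat on the bench beside the box, about 0.22 kg: plate 178 mm (x, from -90 to +88) x 160 (y) x 8 thick. Origin: centre of its underside; x towards its hinge edge, y along the hinge line, z up. In the middle of the top stands a purple grip bar: 16 mm thick (x), 70 long (y), from 8 to 40 mm above the underside.
- lid_bore (a point): Centre of the lid's one steel knuckle on its hinge edge, on the bore axis (along y): 105 mm along x from the lid's origin, 11 mm above its underside; axes as the lid's. The knuckle is 22 mm in outer diameter, 30 mm long, bore 12 mm: between the box's knuckles it has 3 mm to spare at each end.
- lid_grip (a point): Centre of the grip bar on the lid, 26 mm above the lid's underside; pinch it across its 16 mm (lid x).
- pin: Bystander: loose hinge pin, steel, 8 mm diameter, about 108 mm long with a black cross grip, lying beyond the work. Origin under its middle.
- rack: Bystander: loose black tube rack, 110 x 110 mm, 89 mm high, full of tubes with purple and orange caps. Origin: centre of its underside.
- jar: Bystander: loose specimen jar, 68 mm diameter, 85 mm high, yellow cap. Origin: centre of its underside.

How it is judged (in metres and radians):
On the way:
1. the tube tray is pushed fully home while the lid is still away from the hinge (value of joint tray below 0.004 m and distance between lid_bore and box_bore above 0.05 m), for 0.2 s.
At the end, for the whole second after the job is handed in: Fingers press the lid (over 1 N), it rests level within 0.07 rad, bore axes parallel within 0.07 rad; its bore centre lies within 3.5 mm of the box hinge axis fore-aft and in height, within 5 mm along it; tray within 5 mm of home. (Released, the lid would rise 6 mm.) (x of lid_bore in the frame of box_bore between -0.0035 and 0.0035 m and z of lid_bore in the frame of box_bore between -0.0035 and 0.0035 m and y of lid_bore in the frame of box_bore between -0.005 and 0.005 m and angle between the y axis of lid and the y axis of box, either way round below 0.07 rad and angle between lid's own z axis and vertical below 0.07 rad and value of joint tray below 0.005 m and contact force between the fingers and lid above 1 N and linear speed of lid below 0.02 m/s and angular speed of lid below 0.1 rad/s); the arm keeps its last pose, push and grip.
It fails at once if the hinge pin is moved more than 25 mm (distance of pin from where it was at the start of the episode above 0.025 m).
It fails at once if the tube rack is moved more than 25 mm (distance of rack from where it was at the start of the episode above 0.025 m).
It fails at once if the jar is moved more than 25 mm (distance of jar from where it was at the start of the episode above 0.025 m).
It also fails if it takes over 56 s, if anything falls off the work surface, if the arm or the gripper's body presses on something with over 40 N, if the wrist force passes 120 N, or if a joint passes its speed limit or range.

ROBOT

A 6-joint arm with a two-finger parallel gripper is mounted at the origin on the work surface. World frame = base frame: x ahead of the robot, y to its left, z up, the work surface at z = 0. Lengths are in m, angles in degrees, forces in N, time in s.
With the tool pointing down it reaches from about 0.275 to 0.725 m from the base axis. Payload 5.6 kg.
Tool frame: the origin (TCP) lies on the centre line of the jaws, within the pads' length; the fingertips stand arm.tip_reach ahead of it and the grasp point (between the pads) lies 3 mm ahead of it (arm.tip_reach is the distance from the TCP to the fingertips, in m); z points along the fingers, y is the direction in which the jaws open and shut (so a half turn about z gives the same grasp; the last joint's range is limited). The gripper opens to 85 mm and grips with 20 to 120 N. Pads are 22 mm wide; open, the fingers measure 114 mm over their backs; the gripper's body (76 mm by 85 mm) begins 54 mm behind the grasp point. The pads swing forward as they close: fully open they stand 13 mm farther back than shut.
Start: joints at [-58.923, 14.616, 6.199, 0, -81.583, -16.306], TCP at [0.14, -0.532, 0.253] pointing down, gripper open.
Joint ranges: [-168.99, 168.99], [-69.2, 112.95], [-62.41, 85.93], [-164.36, 98.24], [-168.68, -3.75], [-174.98, 174.98]. Speed limits (degrees/s): [147.25, 147.25, 180, 180, 180, 180].

INTERFACE

Orientations are given as [roll, pitch, yaw] about the fixed x, y, z axes, in that order (R = Rz(yaw) Ry(pitch) Rx(roll)).
In Python, from workcell import arm gives the robot as it stands.
- The arm moves only by the tool play_rows, never from a script. Its argument "targets" is a list of rows, each an object of numbers: "fingers": the finger opening in mm, from 0 to 85.4; "x", "y", "z": the shift along the tool's x, y, z in mm; "spin": the turn about the tool's z in degrees. A call has 1 to 5 rows; each row shifts and turns the commanded pose from where the row before left it, along the tool's axes as they then stand; what a row does not reach is not made up. A row lasts 1/8 s, in which the tool goes at most 62.5 mm and 10.7 degrees, less where a joint would pass 70% of its speed; a pose out of reach is approached as far as the arm can. A call with a gripper value outside its range is refused whole. The fingers move at their own pace and stop on an object; the grip force is fixed at half the most. Time passes only in rows, so rows that do not move let the fingers close. It gives the time, the measured TCP pose, the force and the opening at its end, in the units of the state.
- arm.get_obs(): the state, without advancing time (a new reading comes with each control period).
- arm.read_camera(name): name is "side" or "top"; returns (picture, depth): 400x640x3 uint8, blue, green, red; 400x640 float32, m along the optical axis (not along the pixel's ray), 0 where there is no reading.
- arm.camera_params(name): a dict with "mtx" (3x3 intrinsics, pixels), "k1" (the pictures are not rectified: a ray, as slopes to the right and down, at radius r is drawn at 1 + k1 r^2 times it, then the intrinsics apply), "cam_to_world" (4x4, takes a point from camera to world coordinates). Camera axes: x right, y up, looking along -z (the intrinsics and any distortion apply to the point x, -y, -z); pixel columns grow to the right and rows downward; lengths in m; the calibration is good to about 2 mm. A picture is of the moment at which its call begins. camera_params takes no time and is no camera call.
- arm.finish_job(): hands the job in, once; it reports no verdict.
Trained networks look in the newest picture that a camera, given by its name, has taken for a name from the list of things; names that differ only in an ending like _2 or _b are one class to them, and where a whole thing is asked for, a point or a joint stands for the part that bears it (a point fixed in the world has none). Each returns a list of dicts, best first, with "score" (0 to 1); they miss things now and then, are a little off and sometimes report something else, mostly with a low value. They report only what shows in the picture. A call takes as long as a camera call.
- arm.spot_in(camera, name): "position" ([column, row] in pixels, amid what is visible of it).
- arm.cut_out(camera, name): "mask" (400x640 bool, what is visible of it) and "position" ([column, row] in pixels, amid what is visible of it).
- arm.tip_of(camera, name): "position" ([column, row] in pixels: a listed point, or the origin of a listed thing).
The state is a dict: "t": time; "joint_pos": joint angles; "dq": joint speeds; "effort": joint torques, N m; "eef_pos": TCP position; "tcp_rot": TCP orientation; "force": force on the tool from outside, world axes, zero at the start; "moment": the same for the moment, N m; "gripper_width": finger opening in m.
Only numpy, scipy, OpenCV 4.12 (cv2) and the standard library are available. Lean on these libraries where they do the work, as an engineer would, in place of code of your own. Each camera call takes 0.05 s, during which the arm holds its last target. There are 200 camera calls.

## Working session

There is one attempt and no reset: what is moved stays moved. The work goes in short steps, Python scripts to look and compute and a tool call to move; the robot and the scene stay as the last step left them, time stands still between calls to the robot, and variables do not carry over. Pictures are saved under pics/ and viewed, about 8 in all and at most 12, crops included, and the job is handed in when it is done.

Besides the shell and the picture viewer there is one more tool, called after "Request:" by a JSON object that holds its "fn" and its "kwargs", one argument or row to a line. play_rows: Moves the arm, as the interface text tells. Its arguments: {"type":"object","properties":{"targets":{"type":"array","items":{"type":"object","properties":{"fingers":{"type":"number"},"x":{"type":"number"},"y":{"type":"number"},"z":{"type":"number"},"spin":{"type":"number"}}}}},"required":["targets"]}

```bash
mkdir -p pics
cat > h.py <<'E'
import numpy as np, cv2
from workcell import arm
def ray(cam,px):
    p=arm.camera_params(cam);K=np.array(p['mtx']);k=p['k1']
    d=np.array([(px[0]-K[0,2])/K[0,0],(px[1]-K[1,2])/K[1,1]]);u=d.copy()
    for _ in range(20): u=d/(1+k*(u@u))
    T=np.array(p['cam_to_world']); return T[:3,3],T[:3,:3]@np.array([u[0],-u[1],-1.])
def atz(cam,px,z):
    o,r=ray(cam,px); return o+r*(z-o[2])/r[2]
def cloud(cam,depth):
    p=arm.camera_params(cam);K=np.array(p['mtx']);k=p['k1'];T=np.array(p['cam_to_world'])
    v,u=np.mgrid[:400,:640]
    a=(u-K[0,2])/K[0,0];b=(v-K[1,2])/K[1,1];x,y=a.copy(),b.copy()
    for _ in range(20):
        s=1+k*(x*x+y*y);x=a/s;y=b/s
    return np.stack([x*depth,-y*depth,-depth],-1)@T[:3,:3].T+T[:3,3]
E
python3 - <<'E'
from h import *
np.set_printoptions(precision=4,suppress=True)
o=arm.get_obs();print(o,arm.tip_reach)
for c in('top','side'):
    im,d=arm.read_camera(c);cv2.imwrite(f'pics/{c}0.png',im);C=cloud(c,d)
    print(c,arm.camera_params(c)['cam_to_world'])
    for n in('box','box_bore','tray_front','lid','lid_bore','lid_grip','pin','rack','jar'):
        r=arm.tip_of(c,n)[:2]
        for q in r:
            px=np.array(q['position']);i=np.clip(px.round().astype(int),0,[639,399]);print(n,round(q['score'],2),px.round(1),C[i[1],i[0]])
E
```

```text
{'t': 0.0, 'joint_pos': array([-58.9219,  14.6545,   6.1304,  -0.0287, -81.5843, -16.3068]), 'dq': array([ 0.0741,  0.0482,  0.0335, -0.132 , -0.0092, -0.0025]), 'effort': array([ -0.    , -38.6629,  23.7938,   5.3652,  -0.0061,   0.    ]), 'eef_pos': array([ 0.1402, -0.5314,  0.2524]), 'tcp_rot': array([ 179.888 ,   -0.0032, -165.2329]), 'force': array([-0.4458,  0.2923,  0.3718]), 'moment': array([ 0.0518, -0.0231, -0.0192]), 'gripper_width': 0.08558561463734592} 0.022
top [[ 0.0303  0.9784 -0.2043  0.4188]
 [-0.9995  0.0288 -0.0102 -0.0093]
 [-0.004   0.2045  0.9789  1.196 ]
 [ 0.      0.      0.      1.    ]]
box 0.95 [364.1 231.5] [ 0.5945 -0.1227  0.0474]
box_bore 0.57 [363.7 187.6] [ 0.7326 -0.1266 -0.0034]
tray_front 0.56 [370.6 281.5] [ 0.4572 -0.1376  0.0953]
lid 0.76 [277.4 227.3] [0.6028 0.1181 0.0383]
lid_bore 0.68 [265.8 190.3] [0.7133 0.1579 0.016 ]
lid_grip 0.58 [273.6 227.9] [0.5995 0.1261 0.0397]
pin 0.59 [171.  253.1] [0.5166 0.3977 0.0761]
pin 0.43 [304.9 165.2] [ 0.7987  0.0491 -0.0056]
rack 0.81 [467.9 234.4] [ 0.5908 -0.4002  0.0851]
jar 0.87 [167.6 253.6] [0.5131 0.4037 0.0817]
side [[-0.9582  0.1717 -0.2286  0.3422]
 [-0.2854 -0.6216  0.7295  0.9805]
 [-0.0168  0.7643  0.6446  0.9499]
 [ 0.      0.      0.      1.    ]]
box 0.61 [340.6 196.8] [ 0.582  -0.0448  0.0815]
box_bore 0.96 [304.1 167.9] [ 0.7565 -0.2495  0.0034]
tray_front 0.74 [389.4 184.1] [ 0.4618 -0.1221  0.094 ]
lid 0.82 [319. 260.] [0.5868 0.1613 0.0371]
lid_bore 0.57 [278.3 258.5] [0.6954 0.1695 0.0217]
lid_grip 0.91 [314.6 253.8] [0.6025 0.144  0.0373]
pin 0.48 [256.3 225.4] [0.8048 0.0525 0.0069]
rack 0.82 [364.3 147.3] [ 0.588  -0.393   0.0226]
rack 0.17 [315.7 258.6] [0.5939 0.1639 0.0414]
jar 0.57 [315.  363.5] [0.5095 0.4585 0.0555]
jar 0.41 [257.3 226.4] [0.8019 0.0528 0.004 ]
```

```bash
ls; ls pics
```

```text
h.py
pics
side0.png
top0.png
```

View pics/top0.png

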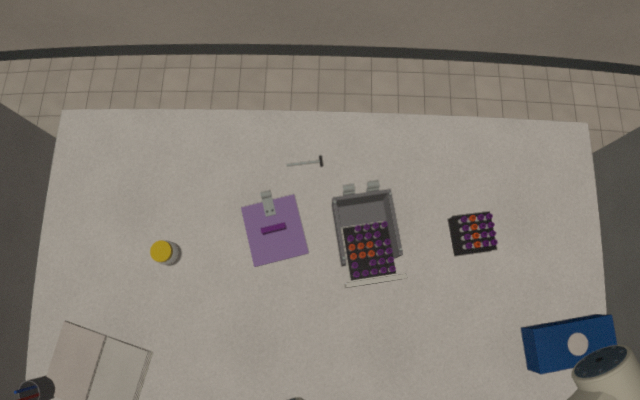

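View pics/side0.png

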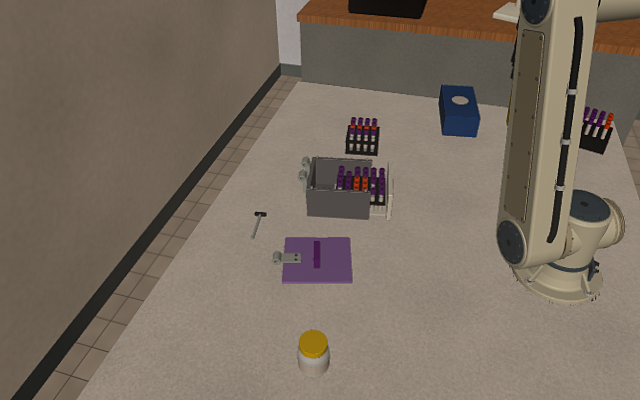

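The top view shows the lid centred around (275,230), the box at (367,235) with its knuckles at (348,188) and (372,185), and the tray pulled out to row 283. The pin is at (305,162), the jar at (165,253) and the rack at (472,233). The side view agrees with this.

```bash
cat > fit.py <<'E'
from h import *
from scipy.optimize import minimize
def boxpts(xy):
    r=cv2.minAreaRect(xy.astype(np.float32)*1000);return r
def proj(cam,P):
    p=arm.camera_params(cam);K=np.array(p['mtx']);T=np.array(p['cam_to_world'])
    c=(P-T[:3,3])@T[:3,:3];a=np.stack([c[:,0]/-c[:,2],-c[:,1]/-c[:,2]],1)
    a=a*(1+p['k1']*(a**2).sum(1,keepdims=True));return a*[K[0,0],K[1,1]]+[K[0,2],K[1,2]]
def pose(P,x,y,yaw,z=0):
    c,s=np.cos(yaw),np.sin(yaw);return P@np.array([[c,-s,0],[s,c,0],[0,0,1]]).T+[x,y,z]
E
python3 - <<'E'
from fit import *
np.set_printoptions(precision=4,suppress=True)
for c in('top','side'):
    im,d=arm.read_camera(c);C=cloud(c,d);np.save(f'pics/{c}.npy',C)
    cv2.imwrite(f'pics/{c}1.png',im)
    z=C[...,2];X,Y=C[...,0],C[...,1]
    tb=(d>0)&(X>.4)&(X<.8)&(Y>.22)&(Y<.35);print(c,'table z',np.median(z[tb]),z[tb].std())
    m=arm.cut_out(c,'lid')[0]['mask'];np.save(f'pics/{c}_lid.npy',m)
    zz=z[m];s=m&(z<.02)&(z>0.002);print('lid',m.sum(),np.median(zz),boxpts(C[m&(z<.02)][:,:2]))
    m2=cv2.erode(m.astype(np.uint8),np.ones((3,3)))>0
    g=m2&(z>.028);print('grip',g.sum(),boxpts(C[g][:,:2]),C[g].mean(0))
    R=(X>.48)&(X<.75)&(Y>-.25)&(Y<-.02)
    rim=R&(z>.09)&(z<.108);print('rim',rim.sum(),boxpts(C[rim][:,:2]))
    kn=R&(z>.110)&(z<.13)&(X>.65);print('knuckle',kn.sum(),C[kn].mean(0),C[kn][:,:2].min(0),C[kn][:,:2].max(0))
    if c=='top':
        a=cv2.resize(im[170:300,225:425],None,fx=4,fy=4,interpolation=cv2.INTER_CUBIC)
        cv2.imwrite('pics/crop1.png',a)
E
```

```text
top table z -0.0009766264910303635 0.0023939481619521838
lid 3465 0.007614379380343372 ((612.5062255859375, 133.38885498046875), (202.2282257080078, 160.7733154296875), 15.745628356933594)
grip 165 ((529.7340698242188, 56.522369384765625), (249.47337341308594, 65.57499694824219), 45.421451568603516) [0.5938 0.123  0.0874]
rim 1153 ((593.2742919921875, -127.62028503417969), (259.6945495605469, 158.57501220703125), 10.555832862854004)
knuckle 173 [ 0.7072 -0.106   0.1188] [ 0.6912 -0.1524] [ 0.7272 -0.0593]
side table z 0.00023914747855546814 0.002063844386161606
lid 3356 0.00813499282600988 ((616.536376953125, 130.49005126953125), (213.25225830078125, 175.19638061523438), 14.900678634643555)
grip 144 ((480.6285400390625, 539.17138671875), (13.43051528930664, 924.9407958984375), 16.58540153503418) [0.5809 0.2007 0.1087]
rim 1049 ((598.251708984375, -123.44055938720703), (240.6641387939453, 169.21958923339844), 10.699689865112305)
knuckle 119 [ 0.7062 -0.1022  0.1186] [ 0.6903 -0.1599] [ 0.7251 -0.0523]
```

View pics/crop1.png

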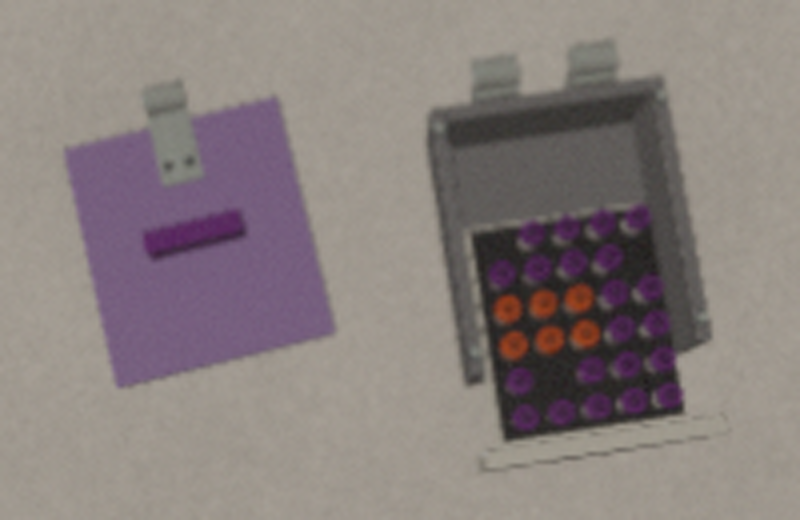

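```bash
cat > m.py <<'E'
from fit import *
from scipy.optimize import least_squares
np.set_printoptions(precision=4,suppress=True)
im=cv2.imread('pics/top1.png');s=4
def cp(l): return (np.array(l,float)+.5)/s-.5+[225,170]
lidL=np.array([[88,80,8],[88,-80,8],[-90,-80,8],[-90,80,8]])/1e3
lidp=cp([[67,148],[278,97],[334,331],[119,386]])
boxL=np.array([[90,80,100],[90,-80,100],[-90,-80,100],[-90,80,100]])/1e3
boxp=cp([[431,111],[661,78],[709,335],[470,382]])
def fit(L,p,x0,cam='top'):
    r=least_squares(lambda q:(proj(cam,pose(L,*q))-p).ravel(),x0);return r.x,r.fun.reshape(-1,2)
for n,L,p,x0 in(('lid',lidL,lidp,[.6,.13,.26]),('box',boxL,boxp,[.6,-.12,.18])):
    q,f=fit(L,p,x0);print(n,q,np.degrees(q[2]));print(f)
# lid colour mask
for c in('top','side'):
    i=cv2.imread(f'pics/{c}1.png').astype(int);m=np.load(f'pics/{c}_lid.npy')
    m=cv2.dilate(m.astype(np.uint8),np.ones((5,5)))>0
    pur=((i[...,0]-i[...,1])>18)&m
    n,lab,st,ce=cv2.connectedComponentsWithStats(pur.astype(np.uint8));k=1+st[1:,4].argmax()
    v,u=np.nonzero(lab==k)
    P=np.array([atz(c,(a,b),.008)[:2] for a,b in zip(u,v)]);print(c,'lid rect',boxpts(P))
    g=((i[...,0]-i[...,1])>25)&m&(i[...,1]<55)
    v,u=np.nonzero(g);P=np.array([atz(c,(a,b),.036)[:2] for a,b in zip(u,v)]);print('grip',len(P),boxpts(P),P.mean(0))
    print('box knuckle tips',[ (q['position'],round(q['score'],2),atz(c,q['position'],.111)) for q in arm.tip_of(c,'box_bore')[:2]])
E
python3 m.py
```

```text
lid [0.6017 0.1288 0.2751] 15.761537772902724
[[-0.6926 -0.2605]
 [ 0.3369 -0.6532]
 [ 0.944   0.4525]
 [-0.6073  0.3776]]
box [ 0.6033 -0.1244  0.1831] 10.492016225913193
[[-1.1441 -0.0378]
 [ 0.1741 -0.6416]
 [ 0.8788  1.3676]
 [ 0.0845 -0.7504]]Traceback (most recent call last):
  File "m.py", line 21, in <module>
    P=np.array([atz(c,(a,b),.008)[:2] for a,b in zip(u,v)]);print(c,'lid rect',boxpts(P))
                ~~~^^^^^^^^^^^^^^
  File "h.py", line 9, in atz
    o,r=ray(cam,px); return o+r*(z-o[2])/r[2]
        ~~~^^^^^^^^
  File "h.py", line 4, in ray
    p=arm.camera_params(cam);K=np.array(p['mtx']);k=p['k1']
ValueError: time passes only in moves, steps and waits
```

Request:
{"fn": "play_rows", "kwargs": {
  "targets": [
    {"spin": -10.6,"fingers": 0},
    {"spin": -10.6,"fingers": 0},
    {"spin": -10.6,"fingers": 0},
    {"spin": -10.6,"fingers": 0},
    {"spin": -10.6,"fingers": 0}
  ]
}}

```text
schema error: expected keys fingers, x, y, z, spin
```

Request:
{"fn": "play_rows", "kwargs": {
  "targets": [
    {"spin": -10.6,"fingers": 0},
    {"spin": -10.6,"fingers": 0},
    {"spin": -11.5,"fingers": 0},
    {"spin": 0,"fingers": 0}
  ]
}}

```text
schema error: expected keys fingers, x, y, z, spin
```

```bash
python3 - <<'E'
s=open('h.py').read()
s=s.replace("def ray","PR={}\ndef cam_p(c):\n    if c not in PR: PR[c]=arm.camera_params(c)\n    return PR[c]\ndef go(x,y,z,yaw):\n    from scipy.spatial.transform import Rotation as R\n    o=arm.get_obs();r=R.from_euler('xyz',o['tcp_rot'],degrees=True).as_matrix()\n    d=r.T@(np.array([x,y,z])-o['eef_pos'])*1000\n    print('shift mm',d.round(1),'spin',round((o['tcp_rot'][2]-yaw+180)%360-180,2),'tcp',o['eef_pos'].round(4),o['tcp_rot'].round(2),'F',o['force'].round(1),'w',round(o['gripper_width'],4),'t',o['t'])\ndef ray",1).replace("p=arm.camera_params(cam)","p=cam_p(cam)")
open('h.py','w').write(s)
f=open('fit.py').read().replace("p=arm.camera_params(cam)","p=cam_p(cam)");open('fit.py','w').write(f)
E
python3 m.py
python3 - <<'E'
from h import *
b=np.array([.6033,-.1244]);u=np.array([np.cos(.1831),np.sin(.1831)])
p=b-u*.24;go(p[0],p[1],.25,-79.5);go(p[0],p[1],.075,-79.5)
C=np.load('pics/top.npy').reshape(-1,3)
w=C[(C[:,2]>.08)&(C[:,2]<.1)&(C[:,0]<.53)&(C[:,0]>.4)&(abs(C[:,1]+.13)<.12)]
s=(w[:,:2]-b)@u;print(np.percentile(s,[0,2,10,20,50]))
E
```

```text
lid [0.6017 0.1288 0.2751] 15.761537772902724
[[-0.6926 -0.2605]
 [ 0.3369 -0.6532]
 [ 0.944   0.4525]
 [-0.6073  0.3776]]
box [ 0.6033 -0.1244  0.1831] 10.492016225913193
[[-1.1441 -0.0378]
 [ 0.1741 -0.6416]
 [ 0.8788  1.3676]
 [ 0.0845 -0.7504]]
top lid rect ((599.7185668945312, 129.76873779296875), (174.63137817382812, 157.45263671875), 16.153030395507812)
grip 141 ((599.3536987304688, 129.1900634765625), (17.84768295288086, 67.53010559082031), 15.983207702636719) [0.6003 0.1291]
box knuckle tips [([358.8, 188.1], 0.71, array([ 0.702 , -0.1016,  0.111 ]))]
side lid rect ((600.823486328125, 134.51634216308594), (176.0717010498047, 160.9009552001953), 15.91634464263916)
grip 163 ((600.6260375976562, 140.91152954101562), (15.251716613769531, 92.498046875), 16.071636199951172) [0.5993 0.1415]
box knuckle tips [([308.3, 170.5], 0.93, array([ 0.6938, -0.1013,  0.111 ]))]
shift mm [-312.3  293.8    3.3] spin -85.73 tcp [ 0.1402 -0.5318  0.2533] [ 180.     -0.   -165.23] F [-0.1  0.3 -0.2] w 0.0854 t 1.3
shift mm [-312.3  293.8  178.3] spin -85.73 tcp [ 0.1402 -0.5318  0.2533] [ 180.     -0.   -165.23] F [-0.1  0.3 -0.2] w 0.0854 t 1.3
[-0.14998289 -0.14911183 -0.14684056 -0.14408385 -0.12254548]
```

Request:
{"fn": "play_rows", "kwargs": {
  "targets": [
    {"x": 0,"y": 0,"z": 0,"spin": -10.6,"fingers": 0},
    {"x": 0,"y": 0,"z": 0,"spin": -10.6,"fingers": 0},
    {"x": 0,"y": 0,"z": 0,"spin": -10.6,"fingers": 0},
    {"x": 0,"y": 0,"z": 0,"spin": -10.6,"fingers": 0},
    {"x": 0,"y": 0,"z": 0,"spin": -10.6,"fingers": 0}
  ]
}}

```text
t: 1.92
eef_pos: [0.1403, -0.5318, 0.2533]
tcp_rot: [180.0, 0.0, -111.9]
force: [-0.5, 0.4, -0.4]
gripper_width: -0.0001
```

Request:
{"fn": "play_rows", "kwargs": {
  "targets": [
    {"x": 0,"y": 0,"z": 0,"spin": -10.6,"fingers": 0},
    {"x": 0,"y": 0,"z": 0,"spin": -10.6,"fingers": 0},
    {"x": 0,"y": 0,"z": 0,"spin": -10.6,"fingers": 0},
    {"x": 0,"y": 0,"z": 0,"spin": 0,"fingers": 0}
  ]
}}

```text
t: 2.42
eef_pos: [0.1402, -0.5318, 0.2533]
tcp_rot: [-180.0, 0.0, -80.5]
force: [-0.2, 0.7, 0.6]
gripper_width: -0.0002
```

```bash
cat > g.py <<'E'
from h import *
import sys
b=np.array([.6033,-.1244]);u=np.array([np.cos(.1831),np.sin(.1831)]);n=np.array([-u[1],u[0]])
if __name__=='__main__':
    s,t,z=map(float,sys.argv[1:4]);p=b+u*s+n*t;go(p[0],p[1],z,-79.5)
    o=arm.get_obs();e=o['eef_pos'][:2]-b;print('tcp in box',e@u,e@n)
E
python3 g.py -.21 0 .075
```

```text
shift mm [-321.9 -313.8  178.3] spin -1.03 tcp [ 0.1402 -0.5318  0.2533] [-180.      0.    -80.53] F [-0.2  0.7  0.6] w -0.0002 t 2.425
tcp in box -0.529512019939389 -0.3162822273476693
```

Request:
{"fn": "play_rows", "kwargs": {
  "targets": [
    {"x": -42,"y": -41,"z": 0,"spin": -1,"fingers": 0},
    {"x": -42,"y": -42,"z": 0,"spin": 0,"fingers": 0},
    {"x": -42,"y": -42,"z": 0,"spin": 0,"fingers": 0},
    {"x": -42,"y": -42,"z": 0,"spin": 0,"fingers": 0},
    {"x": -42,"y": -42,"z": 0,"spin": 0,"fingers": 0}
  ]
}}

```text
t: 3.05
eef_pos: [0.3088, -0.286, 0.2536]
tcp_rot: [-180.0, -0.0, -79.7]
force: [1.3, -1.5, -0.0]
gripper_width: 0.0
```

Request:
{"fn": "play_rows", "kwargs": {
  "targets": [
    {"x": -42,"y": -40,"z": 0,"spin": 0,"fingers": 0},
    {"x": -42,"y": -40,"z": 0,"spin": 0,"fingers": 0},
    {"x": -22,"y": -20,"z": 30,"spin": 0,"fingers": 0},
    {"x": 0,"y": 0,"z": 50,"spin": 0,"fingers": 0},
    {"x": 0,"y": 0,"z": 50,"spin": 0,"fingers": 0}
  ]
}}

```text
t: 3.68
eef_pos: [0.3874, -0.1645, 0.1223]
tcp_rot: [-179.9, -0.0, -79.6]
force: [0.8, 0.2, -1.2]
gripper_width: 0.0001
```

```bash
python3 g.py -.175 0 .075
```

```text
shift mm [ -0.2 -44.6  47.4] spin -0.12 tcp [ 0.3874 -0.1645  0.1223] [-1.799e+02 -2.000e-02 -7.962e+01] F [ 0.8  0.2 -1.2] w 0.0001 t 3.675
tcp in box -0.21964399367654444 -0.00014248377339701787
```

Request:
{"fn": "play_rows", "kwargs": {
  "targets": [
    {"x": 0,"y": 0,"z": 43,"spin": 0,"fingers": 0},
    {"x": 0,"y": -25,"z": 0,"spin": 0,"fingers": 0},
    {"x": 0,"y": -20,"z": 0,"spin": 0,"fingers": 0},
    {"x": 0,"y": -10,"z": 0,"spin": 0,"fingers": 0},
    {"x": 0,"y": -10,"z": 0,"spin": 0,"fingers": 0}
  ]
}}

```text
t: 4.3
eef_pos: [0.4503, -0.1533, 0.0803]
tcp_rot: [179.9, 0.0, -79.5]
force: [-2.7, -1.3, 1.8]
gripper_width: 0.0002
```

Request:
{"fn": "play_rows", "kwargs": {
  "targets": [
    {"x": 0,"y": -8,"z": 0,"spin": 0,"fingers": 0},
    {"x": 0,"y": -8,"z": 0,"spin": 0,"fingers": 0},
    {"x": 0,"y": -8,"z": 0,"spin": 0,"fingers": 0},
    {"x": 0,"y": -4,"z": 0,"spin": 0,"fingers": 0},
    {"x": 0,"y": 0,"z": 0,"spin": 0,"fingers": 0}
  ]
}}

```text
t: 4.92
eef_pos: [0.4791, -0.1478, 0.0804]
tcp_rot: [-179.9, -0.0, -79.4]
force: [0.6, -0.2, 0.7]
gripper_width: 0.0001
```

```bash
python3 g.py -.1165 0 .075
```

```text
shift mm [-0.4 -9.9  5.4] spin 0.07 tcp [ 0.4791 -0.1478  0.0804] [-179.93   -0.    -79.43] F [ 0.6 -0.2  0.7] w 0.0001 t 4.925
tcp in box -0.12640491971719384 -0.0004400576926666686
```

Request:
{"fn": "play_rows", "kwargs": {
  "targets": [
    {"x": 0,"y": -4,"z": 0,"spin": 0,"fingers": 0},
    {"x": 0,"y": -3,"z": 0,"spin": 0,"fingers": 0},
    {"x": 0,"y": -2,"z": 0,"spin": 0,"fingers": 0},
    {"x": 0,"y": -1,"z": 0,"spin": 0,"fingers": 0},
    {"x": 0,"y": -1,"z": 0,"spin": 0,"fingers": 0}
  ]
}}

```text
t: 5.55
eef_pos: [0.4892, -0.146, 0.0804]
tcp_rot: [-180.0, 0.0, -79.4]
force: [-2.7, -0.4, 2.4]
gripper_width: 0.0
```

Request:
{"fn": "play_rows", "kwargs": {
  "targets": [
    {"x": 0,"y": -1,"z": 0,"spin": 0,"fingers": 0},
    {"x": 0,"y": -1,"z": 0,"spin": 0,"fingers": 0},
    {"x": 0,"y": 0,"z": 0,"spin": 0,"fingers": 0}
  ]
}}

```text
t: 5.92
eef_pos: [0.4912, -0.1456, 0.0803]
tcp_rot: [-180.0, 0.0, -79.4]
force: [-2.4, 0.1, 1.8]
gripper_width: -0.0
```

```bash
python3 g.py -.1165 0 .075
```

```text
shift mm [-0.4  2.4  5.3] spin 0.07 tcp [ 0.4912 -0.1456  0.0803] [-179.99    0.    -79.43] F [-2.4  0.1  1.8] w -0.0 t 5.925
tcp in box -0.11408003478095843 -0.00040929550776399746
```

Request:
{"fn": "play_rows", "kwargs": {
  "targets": [
    {"x": 0,"y": -1,"z": 0,"spin": 0,"fingers": 0},
    {"x": 0,"y": -1,"z": 0,"spin": 0,"fingers": 0},
    {"x": 0,"y": -1,"z": 0,"spin": 0,"fingers": 0}
  ]
}}

```text
t: 6.3
eef_pos: [0.4913, -0.1455, 0.0803]
tcp_rot: [179.7, 0.0, -79.4]
force: [-13.0, -0.0, 12.3]
gripper_width: 0.0001
```

Request:
{"fn": "play_rows", "kwargs": {
  "targets": [
    {"x": 0,"y": -1,"z": 0,"spin": 0,"fingers": 0},
    {"x": 0,"y": -1,"z": 0,"spin": 0,"fingers": 0}
  ]
}}

```text
t: 6.55
eef_pos: [0.4914, -0.1455, 0.0803]
tcp_rot: [179.5, 0.0, -79.5]
force: [-18.5, -0.8, 17.8]
gripper_width: -0.0003
```

Request:
{"fn": "play_rows", "kwargs": {
  "targets": [
    {"x": 0,"y": 20,"z": 0,"spin": 0,"fingers": 0},
    {"x": 0,"y": 30,"z": -10,"spin": 0,"fingers": 0},
    {"x": 0,"y": 0,"z": -55,"spin": 0,"fingers": 60},
    {"x": 0,"y": 0,"z": -55,"spin": 0,"fingers": 60},
    {"x": 0,"y": 0,"z": 0,"spin": 0,"fingers": 60}
  ]
}}

```text
t: 7.18
eef_pos: [0.4499, -0.1543, 0.205]
tcp_rot: [-179.4, -0.2, -79.4]
force: [-0.1, -0.1, -0.9]
gripper_width: 0.0547
```

Run:
```python
from fit import *
from g import b,u,n
go(.600,.130,.036,-74.1)
im,d=arm.read_camera('top');im2,_=arm.read_camera('side')
a=cv2.resize(im[175:300,235:435],None,fx=4,fy=4,interpolation=cv2.INTER_CUBIC)
c=cv2.resize(im2[150:300,260:420],None,fx=4,fy=4,interpolation=cv2.INTER_CUBIC)
cv2.imwrite('pics/topB.png',a);cv2.imwrite('pics/sideB.png',c)
# fit lid + box in side by corners from net
for nm,zz in(('tray_front',.065),('box_bore',.111),('lid_grip',.026),('lid_bore',.011)):
    for cam in('top','side'):
        for q in arm.tip_of(cam,nm)[:1]:
            p=atz(cam,q['position'],zz)[:2];print(nm,cam,round(q['score'],2),p,'in box',(p-b)@u,(p-b)@n)
```

```text
shift mm [-252.3 -198.1  170.3] spin -5.3 tcp [ 0.4499 -0.1543  0.205 ] [-179.41   -0.18  -79.4 ] F [-0.1 -0.1 -0.9] w 0.0547 t 7.175
tray_front side 0.82 [ 0.50776149 -0.14604785] in box -0.09788310113768398 -0.0038904642941639555
box_bore top 0.59 [ 0.70339714 -0.10214704] in box 0.10247570413915201 0.003655433622431914
box_bore side 0.59 [ 0.70203176 -0.0995559 ] in box 0.10160493658755278 0.006451864994844095
lid_grip top 0.67 [0.6065131  0.13618013] in box 0.05060545900222872 0.25563923068334526
lid_grip side 0.56 [0.60950315 0.13550546] in box 0.05342268712745787 0.2544314172914267
lid_bore top 0.59 [0.70908964 0.16350098] in box 0.15644186704273044 0.2638263877905486
```

View pics/sideB.png

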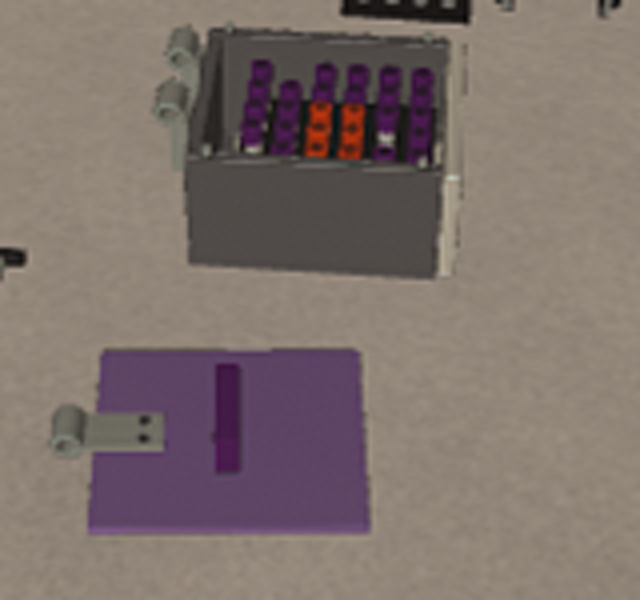

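The side crop shows the tray panel flush with the box, and the lid undisturbed with its grip at (228,418).

```bash
cat > m2.py <<'E'
from fit import *
from scipy.optimize import least_squares
np.set_printoptions(precision=4,suppress=True)
def cp(l,o): return (np.array(l,float)+.5)/4-.5+o
L=np.array([[88,80,8],[88,-80,8],[-90,-80,8],[-90,80,8]])/1e3
B=np.array([[90,80,100],[90,-80,100],[-90,-80,100],[-90,80,100]])/1e3
K=np.array([[105,33,122],[105,-33,122]])/1e3
obs={('lid','top'):(L,cp([[67,148],[278,97],[334,331],[119,386]],[225,170])),
('box','top'):(B,cp([[431,111],[661,78],[709,335],[470,382]],[225,170])),
('lid','side'):(L,cp([[88,526],[103,350],[358,350],[369,525]],[260,150])),
('box','side'):(B,cp([[187,156],[211,29],[449,39],[440,166]],[260,150]))}
for n,x0 in(('lid',[.6,.13,.28]),('box',[.6,-.12,.18])):
    for cams in(['top'],['side'],['top','side']):
        f=lambda q:np.concatenate([(proj(c,pose(obs[n,c][0],*q))-obs[n,c][1]).ravel() for c in cams])
        r=least_squares(f,x0);print(n,cams,r.x,np.degrees(r.x[2]).round(2),'rms px',np.sqrt((r.fun**2).mean()))
E
python3 m2.py
```

```text
lid ['top'] [0.6017 0.1288 0.2751] 15.76 rms px 0.5804260502043626
lid ['side'] [0.6027 0.1299 0.2757] 15.8 rms px 0.37470431436603063
lid ['top', 'side'] [0.6023 0.1293 0.2753] 15.78 rms px 0.5232631579102548
box ['top'] [ 0.6033 -0.1244  0.1831] 10.49 rms px 0.7878177832658549
box ['side'] [ 0.6062 -0.1272  0.1798] 10.3 rms px 0.7072462276494933
box ['top', 'side'] [ 0.6045 -0.1249  0.1818] 10.42 rms px 0.8566184196244662
```

Request:
{"fn": "play_rows", "kwargs": {
  "targets": [
    {"x": -47,"y": -38,"z": 0,"spin": 0,"fingers": 60},
    {"x": -48,"y": -39,"z": 0,"spin": 0,"fingers": 60},
    {"x": -48,"y": -39,"z": 0,"spin": 0,"fingers": 60},
    {"x": -48,"y": -39,"z": 0,"spin": 0,"fingers": 60},
    {"x": -48,"y": -39,"z": 0,"spin": 0,"fingers": 60}
  ]
}}

```text
t: 8.3
eef_pos: [0.5944, 0.1185, 0.2001]
tcp_rot: [180.0, -0.0, -79.4]
force: [1.4, -0.1, 0.8]
gripper_width: 0.0601
```

Request:
{"fn": "play_rows", "kwargs": {
  "targets": [
    {"x": 0,"y": 0,"z": 40,"spin": -5.2,"fingers": 60},
    {"x": 0,"y": 0,"z": 40,"spin": 0,"fingers": 60},
    {"x": 0,"y": 0,"z": 0,"spin": 0,"fingers": 60}
  ]
}}

```text
t: 8.68
eef_pos: [0.5915, 0.116, 0.1168]
tcp_rot: [179.5, -0.0, -74.2]
force: [-0.4, 0.2, 0.1]
gripper_width: 0.0599
```

```bash
python3 -c "
from h import *
go(.602,.1293,.036,-74.2)"
```

```text
shift mm [-10.  -14.3  80.6] spin -0.04 tcp [0.5915 0.116  0.1168] [ 1.7955e+02 -4.0000e-02 -7.4240e+01] F [-0.4  0.2  0.1] w 0.0599 t 8.675
```

Request:
{"fn": "play_rows", "kwargs": {
  "targets": [
    {"x": -10,"y": -14,"z": 0,"spin": 0,"fingers": 60},
    {"x": 0,"y": 0,"z": 40,"spin": 0,"fingers": 60},
    {"x": 0,"y": 0,"z": 25,"spin": 0,"fingers": 60},
    {"x": 0,"y": 0,"z": 0,"spin": 0,"fingers": 60}
  ]
}}

```text
t: 9.18
eef_pos: [0.6043, 0.1297, 0.0553]
tcp_rot: [179.9, -0.0, -74.2]
force: [0.6, 0.3, 0.3]
gripper_width: 0.06
```

```bash
python3 -c "
from h import *
go(.602,.1293,.036,-74.2)"
```

```text
shift mm [-0.3  2.3 19.3] spin -0.04 tcp [0.6043 0.1297 0.0553] [ 1.799e+02 -4.000e-02 -7.424e+01] F [0.6 0.3 0.3] w 0.06 t 9.175
```

Request:
{"fn": "play_rows", "kwargs": {
  "targets": [
    {"x": 0,"y": 1,"z": 12,"spin": 0,"fingers": 60},
    {"x": 0,"y": 0,"z": 6,"spin": 0,"fingers": 60},
    {"x": 0,"y": 0,"z": 0,"spin": 0,"fingers": 30},
    {"x": 0,"y": 0,"z": 0,"spin": 0,"fingers": 5},
    {"x": 0,"y": 0,"z": 0,"spin": 0,"fingers": 5}
  ]
}}

```text
t: 9.8
eef_pos: [0.6039, 0.13, 0.038]
tcp_rot: [-179.9, 0.0, -74.2]
force: [0.3, 0.6, -0.3]
gripper_width: 0.0147
```

Request:
{"fn": "play_rows", "kwargs": {
  "targets": [
    {"x": 0,"y": 0,"z": 0,"spin": 0,"fingers": 0},
    {"x": 0,"y": 0,"z": 0,"spin": 0,"fingers": 0}
  ]
}}

```text
t: 10.05
eef_pos: [0.6039, 0.13, 0.038]
tcp_rot: [-179.9, 0.0, -74.2]
force: [-1.9, -0.0, 5.2]
gripper_width: 0.0147
```

```bash
python3 -c "
from h import *
go(.602,.1293,.036,-74.2)"
```

```text
shift mm [0.1 2.  2. ] spin -0.02 tcp [0.6039 0.13   0.038 ] [-179.94    0.    -74.22] F [-1.9 -0.   5.2] w 0.0147 t 10.05
```

Request:
{"fn": "play_rows", "kwargs": {
  "targets": [
    {"x": 0,"y": 0,"z": -20,"spin": 0,"fingers": 0},
    {"x": 0,"y": 0,"z": -50,"spin": 0,"fingers": 0},
    {"x": 0,"y": 0,"z": -55,"spin": 0,"fingers": 0},
    {"x": 0,"y": 0,"z": -45,"spin": 5.4,"fingers": 0},
    {"x": 0,"y": 0,"z": 0,"spin": 0,"fingers": 0}
  ]
}}

```text
t: 10.68
eef_pos: [0.6052, 0.1303, 0.2112]
tcp_rot: [-179.6, 0.1, -79.7]
force: [1.2, 0.4, -2.2]
gripper_width: 0.0148
```

```bash
python3 -c "
from h import *
go(.605,-.1255,.2,-79.6)"
```

```text
shift mm [251.6  46.2  10.5] spin -0.06 tcp [0.6052 0.1303 0.2112] [-1.7957e+02  8.0000e-02 -7.9660e+01] F [ 1.2  0.4 -2.2] w 0.0148 t 10.675
```

Request:
{"fn": "play_rows", "kwargs": {
  "targets": [
    {"x": 30,"y": 6,"z": 0,"spin": 0,"fingers": 0},
    {"x": 55,"y": 10,"z": 0,"spin": 0,"fingers": 0},
    {"x": 55,"y": 10,"z": 0,"spin": 0,"fingers": 0},
    {"x": 55,"y": 10,"z": 0,"spin": 0,"fingers": 0},
    {"x": 40,"y": 7,"z": 0,"spin": 0,"fingers": 0}
  ]
}}

```text
t: 11.3
eef_pos: [0.6023, -0.1111, 0.2051]
tcp_rot: [179.8, 0.1, -79.7]
force: [0.7, 0.1, -1.7]
gripper_width: 0.0151
```

Request:
{"fn": "play_rows", "kwargs": {
  "targets": [
    {"x": 16,"y": 3,"z": 15,"spin": 0,"fingers": 0},
    {"x": 0,"y": 0,"z": 10,"spin": 0,"fingers": 0},
    {"x": 0,"y": 0,"z": 0,"spin": 0,"fingers": 0},
    {"x": 0,"y": 0,"z": 0,"spin": 0,"fingers": 0}
  ]
}}

```text
t: 11.8
eef_pos: [0.6037, -0.1243, 0.1823]
tcp_rot: [-180.0, -0.0, -79.5]
force: [-0.3, 0.3, -1.2]
gripper_width: 0.0146
```

Run:
```python
from fit import *
np.set_printoptions(precision=4,suppress=True)
go(.605,-.1255,.172,-79.6)
im,d=arm.read_camera('top');im2,d2=arm.read_camera('side')
a=cv2.resize(im[170:300,315:445],None,fx=4.5,fy=4.5,interpolation=cv2.INTER_CUBIC)
c=cv2.resize(im2[120:250,260:420],None,fx=4,fy=4,interpolation=cv2.INTER_CUBIC)
a=cv2.resize(a,(520,520));cv2.imwrite('pics/topC.png',a);cv2.imwrite('pics/sideC.png',c)
```

```text
shift mm [ 1.4 -1.1 10.3] spin 0.06 tcp [ 0.6037 -0.1243  0.1823] [-179.99   -0.    -79.54] F [-0.3  0.3 -1.2] w 0.0146 t 11.8
```

View pics/topC.png

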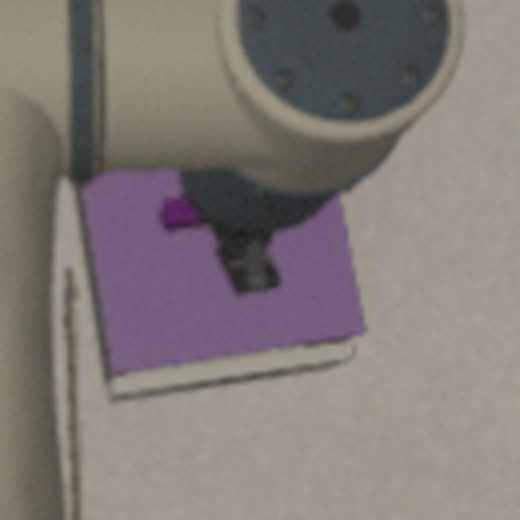

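View pics/sideC.png

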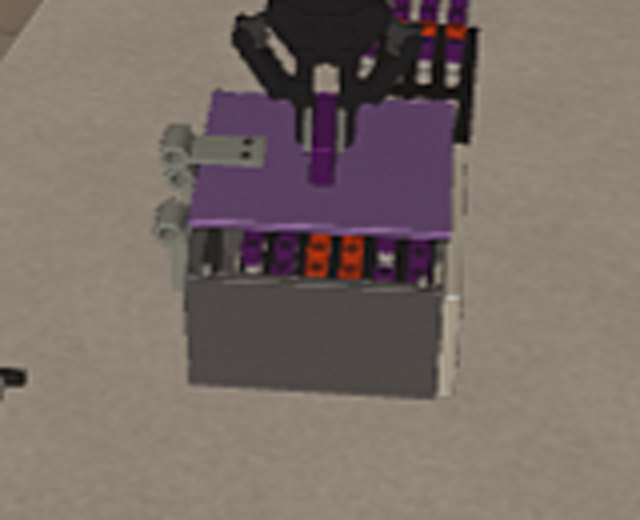

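```bash
cat > m3.py <<'E'
from fit import *
from scipy.optimize import least_squares
np.set_printoptions(precision=4,suppress=True)
def cp(l,o): return (np.array(l,float)+.5)/4-.5+o
L=np.array([[88,80,8],[88,-80,8],[-90,-80,8],[-90,80,8]])/1e3
B=np.array([[90,80,100],[90,-80,100],[-90,-80,100],[-90,80,100]])/1e3
lp=cp([[189,219],[214,91],[455,99],[450,232]],[260,120])
bp=cp([[187,156],[211,29],[449,39],[440,166]],[260,150])
def f(L,p,z): 
    r=least_squares(lambda q:(proj('side',pose(L,*q,z))-p).ravel(),[.6,-.12,.18]);return r
r=f(L,lp,.1443);print('lid',r.x,np.degrees(r.x[2]));print(r.fun.reshape(-1,2))
r=least_squares(lambda q:(proj('side',pose(L,*q))-lp).ravel(),[.6,-.12,.18,.14]);print('lid z free',r.x)
r=f(B,bp,0);print('box',r.x);print(r.fun.reshape(-1,2))
# knuckle end-face predictions
for nm,q,P in(('lid kn +y end',(.6037,-.1243,np.radians(10.46),.1443),[[105,15,11]]),('box kn +y end (fit side)',(*r.x,0),[[105,48,111]]),('box kn joint fit',(.6045,-.1249,.1818,0),[[105,48,111]])):
    print(nm,(proj('side',pose(np.array(P)/1e3,*q))-[260,120]+.5)*4-.5)
E
python3 m3.py
python3 - <<'E'
import cv2
a=cv2.imread('pics/sideC.png');cv2.imwrite('pics/kn.png',cv2.resize(a[90:290,130:290],None,fx=3,fy=3,interpolation=cv2.INTER_CUBIC))
E
```

```text
lid [ 0.6038 -0.1249  0.1829] 10.478319564569933
[[-0.2413 -0.0642]
 [-0.191  -0.4118]
 [-0.0474  0.3264]
 [ 0.453   0.0611]]
lid z free [ 0.6053 -0.1313  0.1829  0.1396]
box [ 0.6062 -0.1272  0.1798]
[[-0.631   0.0031]
 [-0.2512 -0.9826]
 [-0.1756 -0.5273]
 [ 1.0081  1.1179]]
lid kn +y end [[174.5799 159.2244]]
box kn +y end (fit side) [[168.4648 234.5121]]
box kn joint fit [[169.8679 237.0072]]
```

View pics/kn.png

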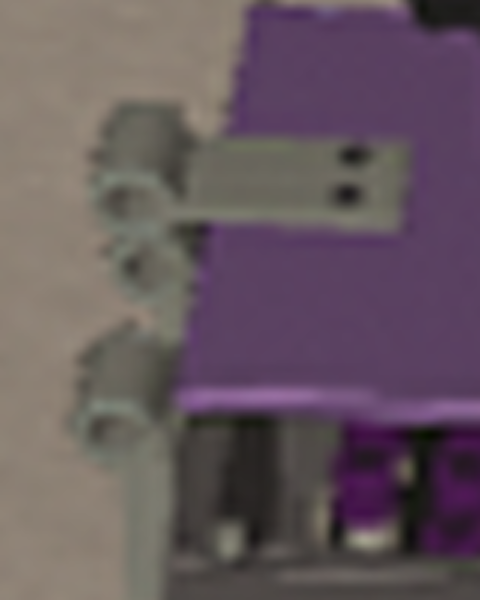

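```bash
python3 -c "
from h import *
go(.6058,-.1266,.166,-79.65)"
```

```text
shift mm [ 2.5 -1.5 16.8] spin 0.1 tcp [ 0.6038 -0.1245  0.1828] [-1.7994e+02 -1.0000e-02 -7.9550e+01] F [-0.5  0.2 -1.2] w 0.0152 t 11.9
```

Request:
{"fn": "play_rows", "kwargs": {
  "targets": [
    {"x": 2.5,"y": -1.5,"z": 0,"spin": 0.1,"fingers": 0},
    {"x": 0,"y": 0,"z": 10,"spin": 0,"fingers": 0},
    {"x": 0,"y": 0,"z": 6,"spin": 0,"fingers": 0},
    {"x": 0,"y": 0,"z": 0,"spin": 0,"fingers": 0},
    {"x": 0,"y": 0,"z": 0,"spin": 0,"fingers": 0}
  ]
}}

```text
t: 12.52
eef_pos: [0.6054, -0.1276, 0.1664]
tcp_rot: [-180.0, -0.0, -79.7]
force: [-0.1, 0.3, -1.6]
gripper_width: 0.0152
```

Run:
```python
from fit import *
np.set_printoptions(precision=4,suppress=True)
go(.6058,-.1266,.166,-79.65)
e=arm.get_obs()['eef_pos']
im2,d2=arm.read_camera('side')
for _ in range(5): im2=im2.astype(float)+arm.read_camera('side')[0]
im2=np.clip(im2/6,0,255).astype(np.uint8)
c=cv2.resize(im2[140:200,290:350],None,fx=10,fy=10,interpolation=cv2.INTER_CUBIC);cv2.imwrite('pics/kn2.png',c)
for nm,q,P in(('lid',(e[0],e[1],np.radians(10.35),e[2]-.038),[[105,15,11],[105,-15,11]]),('box',(.6062,-.1272,.1798,0),[[105,48,111],[105,18,111],[105,-18,111]])):
    print(nm,(proj('side',pose(np.array(P)/1e3,*q))-[290,140]+.5)*10-.5)
```

```text
shift mm [-0.9 -0.6  0.4] spin -0.08 tcp [ 0.6054 -0.1276  0.1664] [-180.     -0.01  -79.73] F [-0.1  0.3 -1.6] w 0.0152 t 12.525
lid [[136.6016 236.939 ]
 [149.5119 176.4882]]
box [[121.8994 387.0559]
 [135.1976 323.8523]
 [150.5975 250.6743]]
```

View pics/kn2.png

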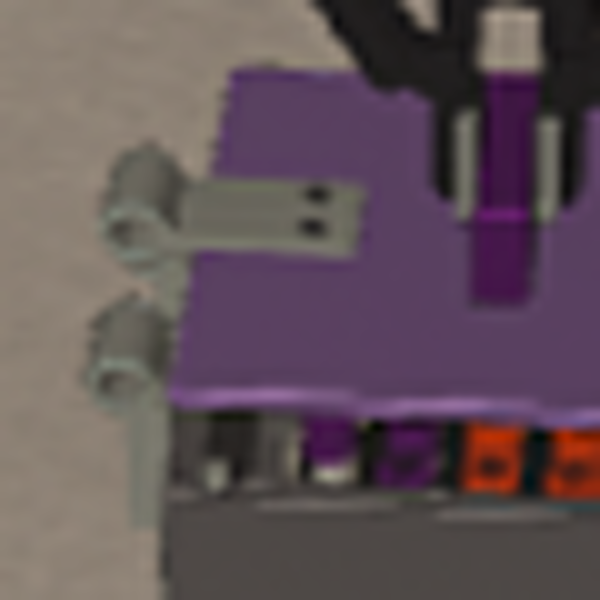

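Request:
{"fn": "play_rows", "kwargs": {
  "targets": [
    {"x": 0,"y": 0,"z": 5,"spin": 0,"fingers": 0},
    {"x": 0,"y": 0,"z": 4,"spin": 0,"fingers": 0},
    {"x": 0,"y": 0,"z": 3,"spin": 0,"fingers": 0},
    {"x": 0,"y": 0,"z": 0,"spin": 0,"fingers": 0}
  ]
}}

```text
t: 13.32
eef_pos: [0.6052, -0.1275, 0.1538]
tcp_rot: [180.0, 0.0, -79.7]
force: [0.6, 0.3, -1.5]
gripper_width: 0.0146
```

Request:
{"fn": "play_rows", "kwargs": {
  "targets": [
    {"x": 0,"y": 0,"z": 3,"spin": 0,"fingers": 0},
    {"x": 0,"y": 0,"z": 3,"spin": 0,"fingers": 0},
    {"x": 0,"y": 0,"z": 2,"spin": 0,"fingers": 0},
    {"x": 0,"y": 0,"z": 0,"spin": 0,"fingers": 0}
  ]
}}

```text
t: 13.82
eef_pos: [0.6052, -0.1276, 0.1461]
tcp_rot: [180.0, 0.0, -79.7]
force: [-0.6, -1.4, -2.1]
gripper_width: 0.0149
```

Request:
{"fn": "play_rows", "kwargs": {
  "targets": [
    {"x": 0,"y": 0,"z": 2,"spin": 0,"fingers": 0},
    {"x": 0,"y": 0,"z": 1,"spin": 0,"fingers": 0},
    {"x": 0,"y": 0,"z": 0,"spin": 0,"fingers": 0}
  ]
}}

```text
t: 14.2
eef_pos: [0.6055, -0.1276, 0.144]
tcp_rot: [-180.0, -0.0, -79.7]
force: [-1.4, 0.8, 1.8]
gripper_width: 0.0148
```

Request:
{"fn": "play_rows", "kwargs": {
  "targets": [
    {"x": 0,"y": 0,"z": 2,"spin": 0,"fingers": 0},
    {"x": 0,"y": 0,"z": 1,"spin": 0,"fingers": 0},
    {"x": 0,"y": 0,"z": 0,"spin": 0,"fingers": 0}
  ]
}}

```text
t: 14.58
eef_pos: [0.6055, -0.1276, 0.1406]
tcp_rot: [-180.0, -0.0, -79.7]
force: [-1.9, 1.1, 4.3]
gripper_width: 0.0151
```

Request:
{"fn": "play_rows", "kwargs": {
  "targets": [
    {"x": 0,"y": 0,"z": 1,"spin": 0,"fingers": 0},
    {"x": 0,"y": 0,"z": 1,"spin": 0,"fingers": 0},
    {"x": 0,"y": 0,"z": 0,"spin": 0,"fingers": 0}
  ]
}}

```text
t: 14.95
eef_pos: [0.6055, -0.1276, 0.1387]
tcp_rot: [-180.0, -0.0, -79.7]
force: [-2.5, 1.9, 5.0]
gripper_width: 0.0147
```

Request:
{"fn": "play_rows", "kwargs": {
  "targets": [
    {"x": 0,"y": 0,"z": 1,"spin": 0,"fingers": 0},
    {"x": 0,"y": 0,"z": 1,"spin": 0,"fingers": 0},
    {"x": 0,"y": 0,"z": 0,"spin": 0,"fingers": 0}
  ]
}}

```text
t: 15.32
eef_pos: [0.6055, -0.1276, 0.138]
tcp_rot: [-179.9, -0.0, -79.7]
force: [-4.2, 3.0, 11.6]
gripper_width: 0.015
```

Run:
```python
from fit import *
np.set_printoptions(precision=4,suppress=True)
go(.6058,-.1266,.138,-79.65)
e=arm.get_obs()['eef_pos']
im2=sum(arm.read_camera('side')[0].astype(float) for _ in range(8))/8
im2=im2.astype(np.uint8)
c=cv2.resize(im2[140:200,290:350],None,fx=10,fy=10,interpolation=cv2.INTER_CUBIC);cv2.imwrite('pics/kn3.png',c)
for nm,q,P in(('lid',(e[0],e[1],np.radians(10.3),e[2]-.038),[[105,15,11],[105,-15,11]]),('box',(.6062,-.1272,.1798,0),[[105,48,111],[105,18,111],[105,-18,111]])):
    print(nm,(proj('side',pose(np.array(P)/1e3,*q))-[290,140]+.5)*10-.5)
```

```text
shift mm [-0.9 -0.5 -0. ] spin -0.06 tcp [ 0.6055 -0.1276  0.138 ] [-179.93   -0.04  -79.71] F [-4.2  3.  11.6] w 0.015 t 15.325
lid [[139.1742 317.3128]
 [151.9662 256.3453]]
box [[121.8994 387.0559]
 [135.1976 323.8523]
 [150.5975 250.6743]]
```

View pics/kn3.png

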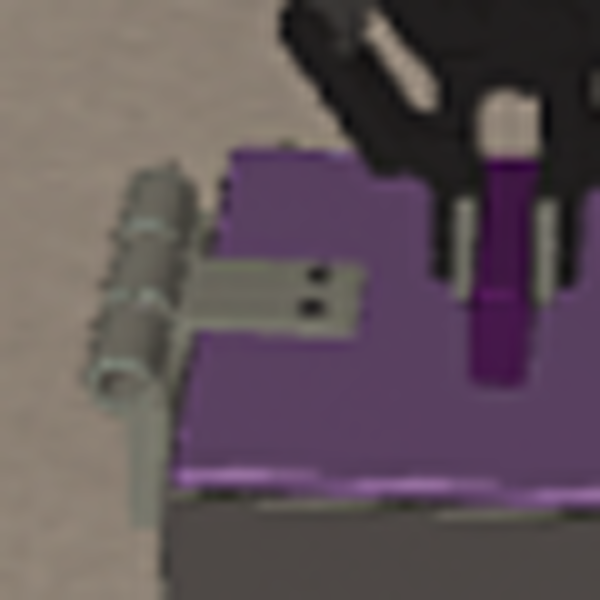

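The picture shows the lid's knuckle sitting between the box's two knuckles. Their left edges, at about (90,375), (105,305) and (120,235), lie on one straight line, which is along the hinge axis. I'll add a slight extra press, then hand in.

Request:
{"fn": "play_rows", "kwargs": {
  "targets": [
    {"x": 0,"y": 0,"z": 0.8,"spin": 0,"fingers": 0},
    {"x": 0,"y": 0,"z": 0,"spin": 0,"fingers": 0},
    {"x": 0,"y": 0,"z": 0,"spin": 0,"fingers": 0}
  ]
}}

```text
t: 16.1
eef_pos: [0.6055, -0.1276, 0.1379]
tcp_rot: [-179.9, -0.1, -79.7]
force: [-6.1, 3.4, 14.2]
gripper_width: 0.0148
```

```bash
python3 -c "
from h import *
go(.6055,-.1276,.138,-79.65);print(arm.finish_job())"
```

```text
shift mm [ 0.   0.  -0.1] spin -0.04 tcp [ 0.6055 -0.1276  0.1379] [-1.799e+02 -6.000e-02 -7.969e+01] F [-6.1  3.4 14.2] w 0.0148 t 16.1
the job is handed in; nothing more can be done
None
```

I pushed the tray home, then set the lid on the box by its grip and pressed it flat. I handed the job in at 16.1 s with the lid still held down; no verdict is reported.

- **Tray:** it met a firm stop at about 18 N, and the side picture showed the front panel flush with the box.
- **Height:** the lid met the spring plungers at a tool height of 144 mm and stopped at 138 mm, where I expected the rim. The last upward reading was 14 N, against the 8.5 N plunger force.
- **Hinge:** in the last side picture the three knuckles lie on one line, to about 1 mm by eye. The arm hides the hinge from the top camera at that point, so this rests on the side view alone.
- **Box position:** the top and side cameras differed by about 3–4 mm. I used the side view, and the tray's stop position supported it fore-aft.
- **Side force:** about 6–7 N sideways remained while pressing, and I did not find its cause.
- **Pin, rack and jar:** I kept clear of all three, but did not measure their positions again at the end.

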